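# Empty the gravity feeder into its catch tray

## Robot

A 6-joint arm with a two-finger parallel gripper is mounted at the origin on a cart in front of the work surface, level with it; the furniture and walls round the work are solid. World frame = base frame: x ahead of the robot, y to its left, z up, the work surface at z = 0. Lengths are in m, angles in rad, forces in N, time in s.
With the tool pointing down it reaches from about 0.375 to 0.9 m from the base axis. Payload 3.1 kg.
Tool frame: the origin (TCP) lies midway between the tips of the shut fingers; the grasp point (between the pads) lies robot.grip_depth behind it (robot.grip_depth is the distance from the TCP to the grasp point, in m); z points along the fingers, y is the line along which they close (so a half turn about z gives the same grasp; the last joint's range is limited). The gripper opens to 87 mm and grips with 3 to 60 N. Pads are 19 mm wide; open, the fingers measure 117 mm over their backs; the gripper's body (75 mm by 190 mm) begins 51 mm behind the grasp point.
Start: joints at [-1.327, 0.527, 1.433, -0, 1.181, -0.178], TCP at [0.256, -0.57, 0.223] pointing down, gripper open.
Joint ranges: [-3.08, 3.08], [-0.75, 2.2], [0.22, 2.44], [-1.43, 4.57], [0, 2.65], [-2.85, 2.85]. Speed limits (rad/s): [2.79, 2.79, 3.14, 3.14, 3.14, 3.14].

## Interface

Orientations are given as a unit quaternion [x, y, z, w].
In Python, from rig import robot gives the robot as it stands.
- The arm moves only by the shell command python3 -m creep 'ROWS' [OPENING] [FORCE]. ROWS is a JSON list of rows, 1 to 20 of them, each of 4 numbers: dx, dy, dz in m, then a turn about the tool's z in rad; each row shifts and turns the commanded pose from where the row before left it, along the tool's axes as they then stand; what a row does not reach is not made up. A row lasts 1/12 s, in which the tool goes at most 0.0417 m and 0.125 rad, less where a joint would pass 70% of its speed; a pose out of reach is approached as far as the arm can. OPENING is the finger opening in m, set as the command begins (- or left out keeps the last). The fingers move at their own pace and stop on an object; FORCE is the grip in N (left out, the last holds). Time passes only in rows, so rows that do not move let the fingers close. It prints the time, the measured TCP pose, the force, the opening and the grip force at its end. Input that does not fit is refused with a message, and nothing moves.
- robot.get_obs(): the state, without advancing time (a new reading comes with each control period).
- robot.camera(name): name is "scene" or "top" or "wrist"; returns a dict with "img" (384x512x3 uint8, red, green, blue), "fx", "fy", "cx", "cy" (pixels), "k1" (the pictures are not rectified: a ray, as slopes to the right and down, at radius r is drawn at 1 + k1 r^2 times it, then the intrinsics apply), "xyz" and "attitude" of the camera in the world. Camera axes: x right, y down, z forward; pixel columns grow to the right and rows downward; lengths in m; the calibration is good to about 2 mm. A picture is of the moment at which its call begins. There is no depth.
- robot.hand_in(): hands the job in; it is judged then, once.
The state is a dict: "time": time; "q": joint angles; "joint_velocities": joint speeds; "joint_torque": joint torques, N m; "position": TCP position; "tool_rot": TCP orientation; "ft_force": force on the tool from outside, world axes, zero at the start; "moment": the same for the moment, N m; "grip_width": finger opening in m; "grip_force": force on a finger pad.
Only numpy, scipy, OpenCV 4.12 (cv2) and the standard library are available. Lean on these libraries where they do the work, as an engineer would, in place of code of your own. Each camera call takes 0.05 s, during which the arm holds its last target. There are 200 camera calls.

## Task

Without gripping or lifting anything, gently push the flat steel catch tray straight in under the lip of the chute until it sits square against the feeder's stop plate. Then press the round pad of the rocking lever all the way down with the fingertips and keep it there until both steel blanks have rolled out under the raised gate into the tray; let the lever come back up so the gate is shut, and leave the other things on the trolley alone.

Things in the scene. Friction and masses are not known exactly. Their poses are not given: they have to be found in the camera images.
- feeder: Fixed grey sheet-metal feeder: a sloping chute between two cheeks 84 mm high, back wall at x +74 mm, 102 mm high. Origin: on the trolley top, below the middle of the chute's lip; x points into the chute (away from tray and robot), y along the lip towards the lever's pivot post (at x +44, y +85 mm, 108 mm high), z up.
- lip (a point): Middle of the chute's front edge (lip), on its floor, 52 mm above the trolley. The chute is 126 mm wide inside (y), its floor falls 8 degrees towards the lip. Its underside here is 48 mm up and the room below is open back to the stop plate.
- stop (a point): Foot of the upright stop plate, middle of its front face (feeder frame x +25, y 0); plate 170 mm wide, 36 mm high. The tray is home when its rear wall rests against it, square: tray origin then at x -32.5, y 0 mm of the feeder frame (y up to 20 mm off does no harm).
- rocker (a joint): Tilt of the rocking lever (rad) about a pin along the feeder's x at x +6, y +85, z +92 mm. 0: at rest, gate shut; grows as the pad is pressed; 0.42: end stop, gate fully up. Blanks can pass from about 0.3. A spring brings it back to 0 when let go; the pad needs about 3 N to start, 5 N fully down. Bar 14 mm wide, 200 mm long (y).
- pad_top (a point): Where to press: centre of the upper face of the round flat dark steel pad, 40 mm across and 8 mm thick, on the lever's free outer end (+y of the feeder), 85 mm from the pivot; at x +6, y +170 mm of the feeder frame at rest, 106 mm above the trolley; it goes down about 36 mm (to about 70 mm) and some 2 mm sideways as the lever reaches its stop.
- gate_edge (a point): Middle of the lower edge of the gate, a steel tongue 36 mm wide and 4 mm thick under the lever's other end, at x +6, y 0 of the feeder frame; 3 mm above the chute floor when shut, and lifted about 38 mm when the pad is fully down.
- tray: Open steel catch tray, loose, 115 mm (x) by 180 mm (y) by 36 mm high, walls and floor 3 mm, 0.7 kg. Origin: centre of its underside; x axis points to its rear wall, towards the feeder; it starts 40 to 80 mm short of home, turned at most 0.1 rad against the feeder. Push on the middle of its front wall (the -x face).
- blank_1_center (a point): Centre of the front steel blank, a plain cylinder 22 mm in diameter and 120 mm long (along y), 0.35 kg, lying in the chute behind the gate. It rolls down by itself when the gate is up.
- blank_2_center (a point): Centre of the second, equal blank, lying behind the first.
- blank_1: The front blank itself; origin on its curved surface midway along, y along its length.
- blank_2: The second blank itself; same frame.
- collet: A bystander: leave it where it stands. Origin: centre of its underside. Small steel collet, 27 mm across, 32 mm high, beside the tray's place on the lever's side.
- setup_block: A bystander: leave it where it stands. Origin: centre of its underside. Drilled steel block 50 x 75 x 25 mm, on the other side of the tray.
- v_block: A bystander: leave it where it stands. Origin: centre of its underside. Steel V-block 46 x 40 x 36 mm, at the near left.
- bush: A bystander: leave it where it stands. Origin: centre of its underside. Stepped steel bush, 44 mm across, 34 mm high, to the right.
- parallel: A bystander: leave it where it stands. Origin: centre of its underside. Steel bar 8 x 150 x 22 mm on its edge, near the front edge of the trolley, right of the tray.

How it is judged:
On the way, in this order (a step that is already met when the one before it is completed fails the run):
1. the tray stands square against the stop plate, gate still shut (x of tray in the frame of feeder above -0.0395 m and y of tray in the frame of feeder between -0.022 and 0.022 m and angle between the x axis of tray and the x axis of feeder, either way round below 0.12 rad and value of joint rocker below 0.05 rad), for 0.1 s.
2. the pad is held down by the fingers until both blanks have left the chute (value of joint rocker above 0.3 rad and contact force between the fingers and rocker above 0.5 N and horizontal distance between the grasp point and pad_top below 0.06 m and x of each of blank_1_center, blank_2_center in the frame of feeder below 0.002 m), for 0.1 s.
At the end, for the whole second after the job is handed in: Both blanks lie at rest inside the tray, the tray stands within 15 mm of the stop plate (7 mm when first pushed home), within 22 mm sideways and 0.12 rad of square, and the lever is back within 0.04 rad of rest (x of tray in the frame of feeder above -0.0475 m and y of tray in the frame of feeder between -0.022 and 0.022 m and angle between the x axis of tray and the x axis of feeder, either way round below 0.12 rad and x of blank_1_center in the frame of tray between -0.055 and 0.055 m and y of blank_1_center in the frame of tray between -0.035 and 0.035 m and z of each of blank_1_center, blank_2_center in the frame of tray below 0.04 m and linear speed of each of blank_1, blank_2 below 0.03 m/s and x of blank_2_center in the frame of tray between -0.055 and 0.055 m and y of blank_2_center in the frame of tray between -0.035 and 0.035 m and value of joint rocker below 0.04 rad and linear speed of tray below 0.02 m/s); the robot touches nothing.
It fails at once if the gate is raised while the tray is not in place (value of joint rocker above 0.12 rad and x of tray in the frame of feeder below -0.0575 m).
It fails at once if the fingers handle a blank (contact force between the fingers and blank_1 above 1 N or contact force between the fingers and blank_2 above 1 N).
It fails at once if the tray is rammed: the fingers push on it with over 45 N (contact force between the fingers and tray above 45 N).
It fails at once if the tray is lifted or tipped (height (world z) of tray above 0.012 m or angle between tray's own z axis and vertical above 0.15 rad).
It fails at once if a bystander is displaced by more than 20 mm (distance of any of collet, setup_block, v_block, bush, parallel from where it was at the start of the episode above 0.02 m).
It also fails if it takes over 48 s, if anything falls off the work surface, if the arm or the gripper's body presses on something with over 40 N, if the wrist force passes 120 N, or if a joint passes its speed limit or range.

## Working session

There is one attempt and no reset: what is moved stays moved. The work goes in short steps, Python scripts to look and compute and a shell command to move; the robot and the scene stay as the last step left them, time stands still between calls to the robot, and variables do not carry over. Pictures are saved under pics/ and viewed, at most 10 in all, crops included, and the job is handed in when it is done.

```bash
ls; mkdir -p pics
python3 - <<'E'
from rig import robot
import cv2
for n in("top","scene"):
    c=robot.camera(n); cv2.imwrite(f"pics/{n}0.png",cv2.resize(c["img"][:,:,::-1],(800,600),interpolation=cv2.INTER_CUBIC)); print({k:v for k,v in c.items() if k!="img"})
print(robot.get_obs(),robot.grip_depth)
E
```

```text
pics
{'fx': 375.8388914147132, 'fy': 375.8388914147132, 'cx': 251.79315169160077, 'cy': 194.728956257722, 'k1': 0.0014890590189291166, 'xyz': array([ 0.43192014, -0.11229431,  1.10770887]), 'attitude': array([ 0.71370566, -0.69820405,  0.04533906, -0.03285886])}
{'fx': 387.26568732707443, 'fy': 387.26568732707443, 'cx': 254.2652838427247, 'cy': 188.66777263624704, 'k1': -0.016772094492932654, 'xyz': array([-0.1373317 , -0.55395474,  0.62951328]), 'attitude': array([ 0.7748969 , -0.42768757,  0.23293645, -0.40293764])}
{'time': 0.1, 'q': array([-1.32748800e+00,  5.28372064e-01,  1.43378557e+00,  1.11364765e-05,
        1.18139726e+00, -1.78469510e-01]), 'joint_velocities': array([-0.00144311, -0.0032284 , -0.00397602, -0.00230376, -0.0006436 ,
        0.00027247]), 'joint_torque': array([-3.78968407e-04, -4.40984988e+01, -1.77150768e+01,  6.35165465e-02,
        5.33687475e-02, -4.15093564e-05]), 'position': array([ 0.25574901, -0.56955027,  0.22166656]), 'tool_rot': array([ 9.77845198e-01,  2.09327033e-01, -2.66551695e-05, -9.80771816e-04]), 'ft_force': array([0.19828625, 0.75209524, 0.15571956]), 'moment': array([0.00209777, 0.01543149, 0.01863204]), 'grip_force': 0.0, 'grip_width': 0.08690364354266722} 0.0187
```

View pics/top0.png

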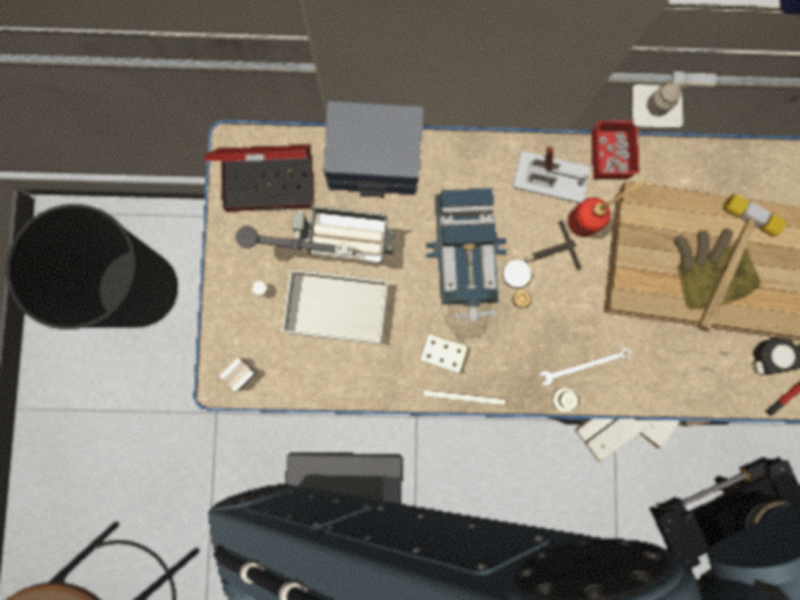

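View pics/scene0.png

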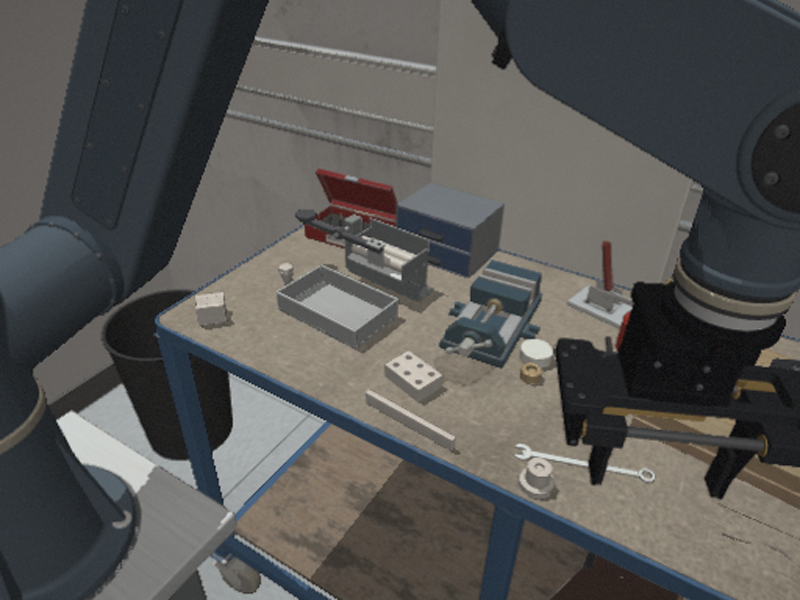

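The top view shows the pad at about (247,237), the lever bar running to about (390,240), the chute at (312-392, 208-262), the tray corners at about (290,270), (388,278), (383,343), (284,332), the collet at (260,288) and the block at (444,352). Next I'll zoom in to measure.

```bash
cat > h.py <<'E'
import numpy as np,cv2
from scipy.spatial.transform import Rotation as R
def ray(c,u,v):
    x,y=(u-c["cx"])/c["fx"],(v-c["cy"])/c["fy"]
    p=np.array([x,y])
    for _ in range(5): p=np.array([x,y])/(1+c["k1"]*(p@p))
    return R.from_quat(c["attitude"]).apply([*p,1])
def at(c,u,v,z):
    d=ray(c,u,v); return c["xyz"]+d*(z-c["xyz"][2])/d[2]
def proj(c,P):
    p=R.from_quat(c["attitude"]).inv().apply(np.array(P)-c["xyz"]); p=p[:2]/p[2]
    p=p*(1+c["k1"]*(p@p)); return p*c["fx"]+[c["cx"],c["cy"]]
E
python3 - <<'E'
from rig import robot
import cv2,pickle
c=robot.camera("top");pickle.dump(c,open("top.pkl","wb"))
s=robot.camera("scene");pickle.dump(s,open("scene.pkl","wb"))
i=c["img"][125:225,140:270,::-1]
cv2.imwrite("pics/topc.png",cv2.resize(i,None,fx=6,fy=6,interpolation=cv2.INTER_CUBIC))
i=s["img"][110:230,165:285,::-1]
cv2.imwrite("pics/scc.png",cv2.resize(i,None,fx=5,fy=5,interpolation=cv2.INTER_CUBIC))
E
```

```text
(no output)
```

View pics/topc.png

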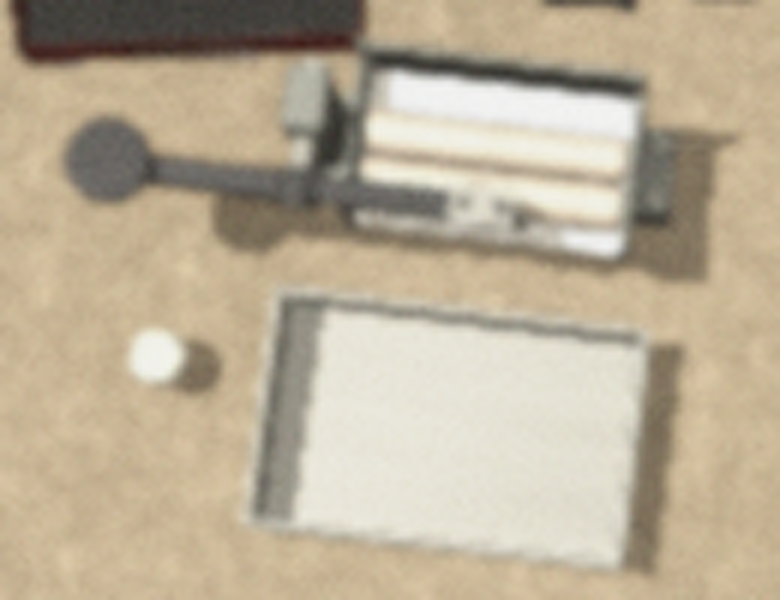

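View pics/scc.png

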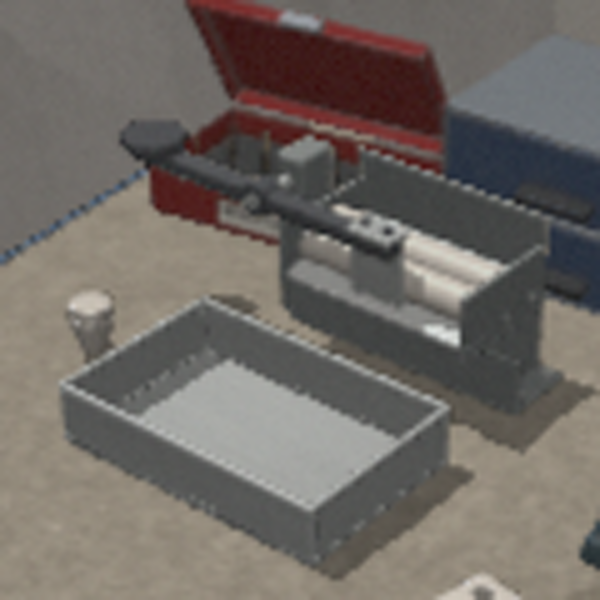

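Run:
```python
from h import *; import pickle
c=pickle.load(open("top.pkl","rb"));s=pickle.load(open("scene.pkl","rb"))
T=lambda x,y,z:at(c,(x+.5)/6-.5+140,(y+.5)/6-.5+125,z)[:2]
S=lambda x,y,z:at(s,(x+.5)/5-.5+165,(y+.5)/5-.5+110,z)[:2]
t=np.array([T(*p,.036) for p in[(278,292),(648,330),(625,570),(248,524)]])
ts=np.array([S(*p,.036) for p in[(205,298),(450,408),(315,510),(63,383)]])
for q in(t,ts):
  print("tray",q.round(4).tolist(),q.mean(0).round(4),[np.linalg.norm(q[i]-q[i-1]).round(4) for i in range(4)],
   [np.arctan2(*(v)[::-1]).round(3) for v in(q[0]-q[3],q[1]-q[2])],[np.arctan2(-v[0],v[1]).round(3) for v in(q[0]-q[1],q[3]-q[2])])
P=T(107,160,.106);PS=S(155,140,.106)
print("pad",P,PS)
a,b=T(365,45,.102),T(645,80,.102); v=a-b;print("back",a,b,np.linalg.norm(v),np.arctan2(-v[0],v[1]))
a,b=S(363,150,.102),S(549,218,.102); v=a-b;print("backS",a,b,np.linalg.norm(v),np.arctan2(-v[0],v[1]))
for e in((445,203),): 
  v=P-T(*e,.1);print("bar",np.arctan2(-v[0],v[1]),np.linalg.norm(v))
print("collet",T(157,355,.032),"coll S",S(90,300,.032))
print("block",at(c,444/800*512-.2,352*.64-.2,.025))
# feeder from pad & angle
for th in(-.10,-.08,-.06,-.04):
  Rm=np.array([[np.cos(th),-np.sin(th)],[np.sin(th),np.cos(th)]])
  F=P-Rm@[.006,.17]
  res={}
  for n,f in dict(bl=(.077,.066,.102),br=(.077,-.066,.102),post=(.044,.085,.108),lipR=(0,-.063,.052),gate=(.006,0,.1)).items():
    w=np.r_[F+Rm@f[:2],f[2]]; u=proj(c,w);us=proj(s,w)
    res[n]=(((u-[140,125]+.5)*6-.5).round(),((us-[165,110]+.5)*5-.5).round())
  print(th,F,(Rm.T@(t.mean(0)-F)).round(4));[print("  ",k,*x) for k,x in res.items()]
```

```text
tray [[0.609, 0.0609], [0.5948, -0.1169], [0.4795, -0.1086], [0.4974, 0.0706]] [ 0.5452 -0.0235] [np.float64(0.1121), np.float64(0.1784), np.float64(0.1156), np.float64(0.1801)] [np.float64(-0.087), np.float64(-0.072)] [np.float64(-0.08), np.float64(-0.1)]
tray [[0.6093, 0.0624], [0.592, -0.1157], [0.4799, -0.106], [0.4974, 0.073]] [ 0.5447 -0.0216] [np.float64(0.1124), np.float64(0.179), np.float64(0.1125), np.float64(0.1798)] [np.float64(-0.094), np.float64(-0.087)] [np.float64(-0.097), np.float64(-0.098)]
pad [0.65578412 0.12877284] [0.64550558 0.12238397]
back [0.71303877 0.01526491] [ 0.70002731 -0.1127335 ] 0.12865804222842342 -0.1013053142516928
backS [0.70871316 0.01781251] [ 0.69785561 -0.11369102] 0.13195099521871936 -0.08237785092977974
bar -0.09611075487274631 0.15278678866291526
collet [0.57772259 0.11811801] coll S [0.57594881 0.12118798]
block [ 0.46669484 -0.22457185  0.025     ]
-0.1 [ 0.63284241 -0.03977887] [-0.0889  0.0074]
   bl [359.  38.] [369. 145.]
   br [646.  74.] [553. 214.]
   post [305. 100.] [308. 147.]
   lipR [619. 258.] [463. 346.]
   gate [483. 209.] [380. 229.]
-0.08 [ 0.63621781 -0.04020396] [-0.0921  0.0094]
   bl [356.  34.] [370. 143.]
   br [644.  64.] [555. 210.]
   post [304.  96.] [309. 145.]
   lipR [621. 249.] [468. 342.]
   gate [483. 202.] [384. 227.]
-0.06 [ 0.63960103 -0.04056147] [-0.0953  0.0114]
   bl [354.  29.] [370. 141.]
   br [642.  53.] [558. 206.]
   post [303.  93.] [310. 144.]
   lipR [622. 239.] [473. 339.]
   gate [484. 194.] [388. 224.]
-0.04 [ 0.64299073 -0.04085124] [-0.0984  0.0134]
   bl [351.  24.] [370. 139.]
   br [640.  43.] [560. 202.]
   post [302.  89.] [311. 142.]
   lipR [623. 229.] [478. 335.]
   gate [485. 187.] [391. 222.]
```

The two views agree:
- **Feeder:** origin (0.632, -0.040), yaw about -0.095.
- **Tray:** centre (0.545, -0.0225), yaw about -0.09, about 56 mm short of home, sides measure 0.115 x 0.18 as they should.
- **Pad:** (0.656, 0.129).

I'll turn the tool to yaw -0.092 and move behind the tray.

```bash
python3 -m creep '[[0, 0, 0, 0.103], [0, 0, 0, 0.103], [0, 0, 0, 0.103], [0, 0, 0, 0.103], [0, 0, 0, 0.103], [0.0103, -0.0381, 0, 0], [0.0103, -0.0381, 0, 0], [0.0103, -0.0381, 0, 0], [0.0103, -0.0381, 0, 0], [0.0103, -0.0381, 0, 0], [0.0103, -0.0381, 0, 0], [0.0103, -0.0381, 0, 0], [0.0103, -0.0381, 0, 0], [0.0103, -0.0381, 0, 0], [0.0103, -0.0381, 0, 0], [0.0103, -0.0381, 0, 0], [0.0103, -0.0381, 0, 0], [0.0103, -0.0381, 0, 0], [0.0103, -0.0381, 0, 0], [0.0103, -0.0381, 0, 0]]'; python3 -m creep '[[0, 0, 0, 0], [0, 0, 0, 0]]'
```

```text
time: 1.87
position: [0.4632, -0.0136, 0.2227]
tool_rot: [0.999, -0.047, 0.0, 0.0]
ft_force: [0.1, -0.4, 0.0]
grip_width: 0.0872
grip_force: 0.0
time: 2.03
position: [0.4631, -0.0135, 0.2225]
tool_rot: [0.999, -0.044, -0.0, 0.0]
ft_force: [-0.5, -0.1, -0.4]
grip_width: 0.087
grip_force: 0.0
```

```bash
python3 -m creep '[[0, 0, 0.035, 0], [0, 0, 0.035, 0], [0, 0, 0.035, 0], [0, 0, 0.035, 0], [0, 0, 0.03, 0], [0, 0, 0.02, 0], [0, 0, 0.01, 0], [0, 0, 0.007, 0], [0, 0, 0, 0]]'
python3 - <<'E'
from rig import robot
import cv2
s=robot.camera("scene")
cv2.imwrite("pics/s2.png",cv2.resize(s["img"][90:270,140:380,::-1],None,fx=3.3,fy=3.3,interpolation=cv2.INTER_CUBIC))
E
```

```text
time: 2.78
position: [0.4626, -0.0164, 0.0149]
tool_rot: [0.999, -0.047, -0.001, -0.0]
ft_force: [0.4, 0.4, 0.3]
grip_width: 0.0869
grip_force: 0.0
```

View pics/s2.png

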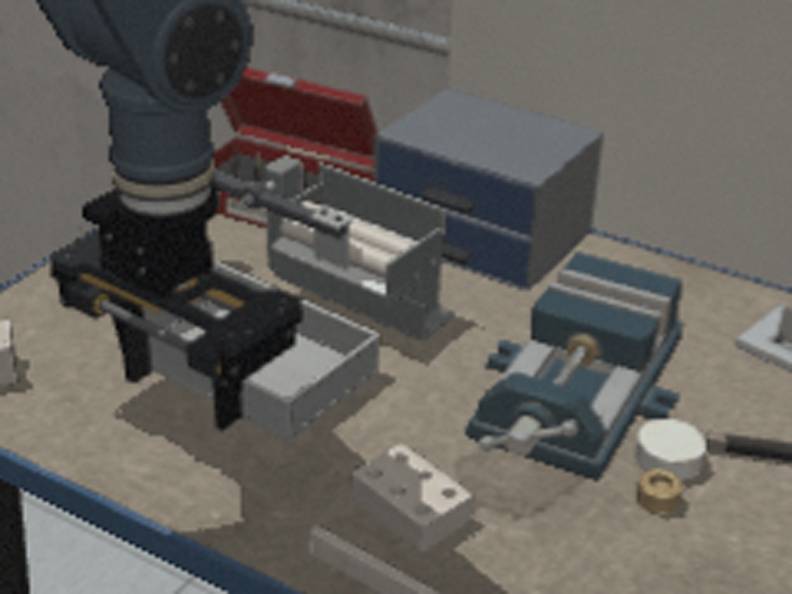

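The fingers (tips near (135,375) and (228,420)) stand just in front of the tray's front wall with nothing in the way, so I can push.

```bash
python3 -m creep '[[0.005, 0, 0, 0], [0.005, 0, 0, 0], [0.004, 0, 0, 0], [0.004, 0, 0, 0], [0.004, 0, 0, 0], [0.004, 0, 0, 0], [0.004, 0, 0, 0], [0.004, 0, 0, 0], [0.004, 0, 0, 0], [0.004, 0, 0, 0], [0.004, 0, 0, 0], [0.004, 0, 0, 0], [0.004, 0, 0, 0], [0.003, 0, 0, 0], [0.002, 0, 0, 0], [0.001, 0, 0, 0]]'; python3 -m creep '[[0.002, 0, 0, 0], [0.002, 0, 0, 0], [0.001, 0, 0, 0]]'
```

```text
time: 4.17
position: [0.5191, -0.0199, 0.0161]
tool_rot: [0.999, -0.046, -0.004, -0.001]
ft_force: [-7.1, 1.0, 6.2]
grip_width: 0.087
grip_force: 3.7
time: 4.42
position: [0.5237, -0.0203, 0.016]
tool_rot: [0.999, -0.046, -0.004, -0.001]
ft_force: [-5.5, 1.4, 3.6]
grip_width: 0.0869
grip_force: 3.2
```

```bash
for k in 1; do python3 -m creep '[[0.002, 0, 0, 0], [0.002, 0, 0, 0], [0.001, 0, 0, 0]]'; python3 -m creep '[[0.0015, 0, 0, 0], [0.0015, 0, 0, 0]]'; done
```

```text
time: 4.67
position: [0.5289, -0.0208, 0.016]
tool_rot: [0.999, -0.046, -0.004, -0.001]
ft_force: [-6.0, 1.1, 4.1]
grip_width: 0.0871
grip_force: 3.2
time: 4.83
position: [0.5312, -0.021, 0.016]
tool_rot: [0.999, -0.046, -0.005, -0.001]
ft_force: [-7.8, -0.2, 5.7]
grip_width: 0.0872
grip_force: 3.8
```

```bash
python3 -m creep '[[0.0015, 0, 0, 0], [0.0015, 0, 0, 0]]'
```

```text
time: 5.0
position: [0.5333, -0.0211, 0.016]
tool_rot: [0.999, -0.046, -0.006, -0.001]
ft_force: [-10.2, 0.3, 8.7]
grip_width: 0.087
grip_force: 5.4
```

```bash
python3 -m creep '[[0.001, 0, 0, 0], [0.001, 0, 0, 0], [0, 0, 0, 0]]'; python3 -m creep '[[0.001, 0, 0, 0], [0.001, 0, 0, 0], [0, 0, 0, 0]]'
```

```text
time: 5.25
position: [0.5332, -0.0211, 0.016]
tool_rot: [0.999, -0.046, -0.008, -0.001]
ft_force: [-12.0, 0.2, 9.8]
grip_width: 0.0872
grip_force: 5.9
time: 5.5
position: [0.5332, -0.021, 0.0159]
tool_rot: [0.999, -0.046, -0.01, -0.001]
ft_force: [-14.1, -0.9, 12.4]
grip_width: 0.087
grip_force: 7.3
```

It has stopped moving and the force is rising, and the TCP at feeder x about -0.100 matches the home position. I'll back off, lift, shut the fingers and look.

```bash
python3 -m creep '[[-0.005, 0, 0, 0], [-0.015, 0, 0, 0], [-0.02, 0, 0, 0], [0, 0, -0.035, 0], [0, 0, -0.035, 0], [0, 0, -0.035, 0], [0, 0, -0.035, 0], [0, 0, -0.035, 0], [0, 0, -0.035, 0], [0, 0, 0, 0]]' 0 20
python3 - <<'E'
from rig import robot
import cv2,pickle
c=robot.camera("top");pickle.dump(c,open("top2.pkl","wb"))
cv2.imwrite("pics/top2.png",cv2.resize(c["img"][125:225,140:270,::-1],None,fx=6,fy=6,interpolation=cv2.INTER_CUBIC))
E
```

```text
time: 6.33
position: [0.5079, -0.0202, 0.2333]
tool_rot: [0.999, -0.046, 0.008, 0.002]
ft_force: [0.5, 0.0, 0.6]
grip_width: 0.0278
grip_force: 0.0
```

View pics/top2.png

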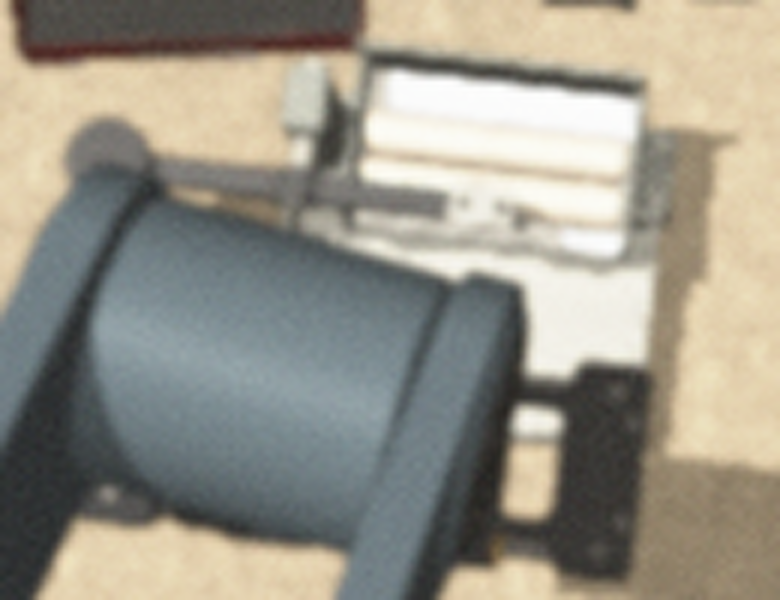

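The tray's rear is now under the lip, with its right edge at about (650,350) and its front edge at about (520,440). Next I'll check that front edge numerically and move over the pad.

```bash
python3 - <<'E'
from h import *; import pickle
c=pickle.load(open("top2.pkl","rb"))
w=at(c,(525.5)/6-.5+140,440.5/6-.5+125,.036)[:2]-[.632,-.040]
th=-.095;print(np.array([[np.cos(th),np.sin(th)],[-np.sin(th),np.cos(th)]])@w)
E
python3 -m creep '[[0.022, -0.0268, 0, 0], [0.022, -0.0268, 0, 0], [0.022, -0.0268, 0, 0], [0.022, -0.0268, 0, 0], [0.022, -0.0268, 0, 0], [0.022, -0.0268, 0, 0], [0, 0, 0.03, 0], [0, 0, 0.03, 0], [0, 0, 0.03, 0], [0, 0, 0.01, 0], [0, 0, 0, 0]]' 0 20
python3 - <<'E'
from rig import robot
import cv2
s=robot.camera("scene")
cv2.imwrite("pics/s3.png",cv2.resize(s["img"][70:250,140:340,::-1],None,fx=3.3,fy=3.3,interpolation=cv2.INTER_CUBIC))
E
```

```text
[-0.08935074 -0.02804096]
time: 7.3
position: [0.6459, 0.1286, 0.1212]
tool_rot: [0.999, -0.046, -0.005, 0.0]
ft_force: [-0.1, -0.2, -0.3]
grip_width: 0.0002
grip_force: 0.0
```

View pics/s3.png

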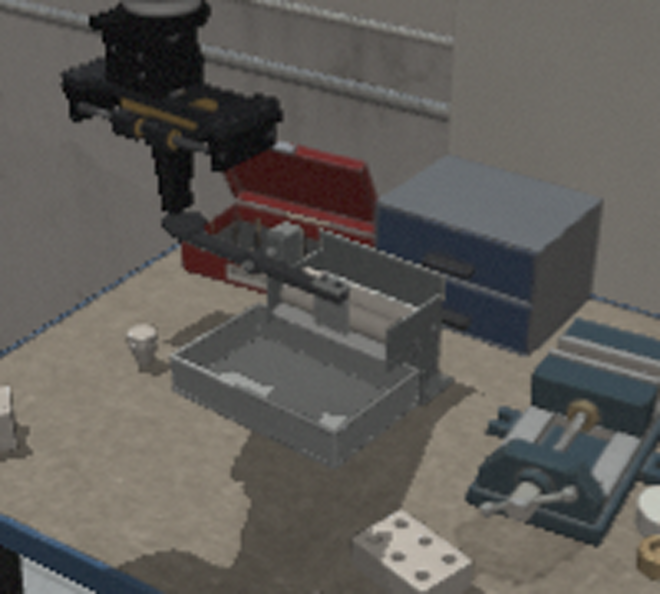

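The tray is home: its front edge measures -0.089 against the expected -0.090. The shut fingertips at about (178,205) hang over the pad at about (185,222). I'll go forward 7 mm and press.

```bash
python3 -m creep '[[0.007, 0, 0, 0], [0, 0, 0.008, 0], [0, 0, 0.006, 0], [0, 0, 0.006, 0], [0, 0, 0.006, 0], [0, 0, 0.006, 0], [0, 0, 0.006, 0], [0, 0, 0.006, 0], [0, 0, 0.004, 0], [0, 0, 0.003, 0], [0, 0, 0, 0]]'
```

```text
time: 8.27
position: [0.6567, 0.127, 0.0744]
tool_rot: [0.999, -0.046, 0.0, 0.001]
ft_force: [0.5, -0.6, 5.1]
grip_width: 0.0004
grip_force: 2.2
```

```bash
python3 -m creep '[[0, 0, 0.003, 0], [0, 0, 0.002, 0], [0, 0, 0.001, 0], [0, 0, 0, 0], [0, 0, 0, 0], [0, 0, 0, 0], [0, 0, 0, 0], [0, 0, 0, 0], [0, 0, 0, 0], [0, 0, 0, 0], [0, 0, 0, 0], [0, 0, 0, 0]]'
python3 - <<'E'
from rig import robot
import cv2
s=robot.camera("scene")
cv2.imwrite("pics/s4.png",cv2.resize(s["img"][70:250,140:340,::-1],None,fx=3.3,fy=3.3,interpolation=cv2.INTER_CUBIC))
E
```

```text
time: 9.27
position: [0.657, 0.1269, 0.0732]
tool_rot: [0.999, -0.046, 0.001, 0.001]
ft_force: [-5.6, -0.9, 24.9]
grip_width: -0.0001
grip_force: 10.7
```

View pics/s4.png

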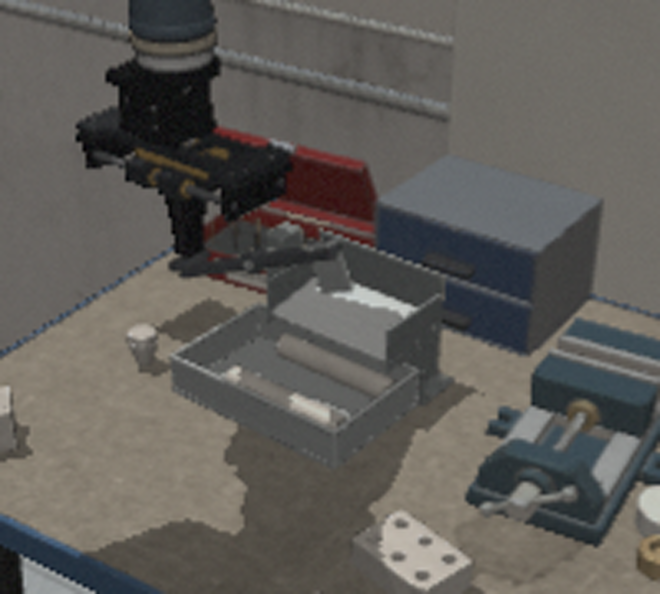

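The gate is up, the chute is empty and both blanks lie in the tray, at about (335,362) and (285,395). I'll hold briefly, let the lever up gently and rise clear.

```bash
python3 -m creep '[[0, 0, 0, 0], [0, 0, 0, 0], [0, 0, 0, 0], [0, 0, -0.006, 0], [0, 0, -0.006, 0], [0, 0, -0.006, 0], [0, 0, -0.006, 0], [0, 0, -0.006, 0], [0, 0, -0.006, 0], [0, 0, -0.006, 0], [0, 0, -0.02, 0], [0, 0, -0.03, 0], [0, 0, -0.03, 0], [0, 0, 0, 0], [0, 0, 0, 0], [0, 0, 0, 0], [0, 0, 0, 0], [0, 0, 0, 0]]'
python3 - <<'E'
from rig import robot
import cv2
s=robot.camera("scene")
cv2.imwrite("pics/s5.png",cv2.resize(s["img"][70:250,140:340,::-1],None,fx=3.3,fy=3.3,interpolation=cv2.INTER_CUBIC))
E
```

```text
time: 10.82
position: [0.6545, 0.1276, 0.1885]
tool_rot: [0.999, -0.047, -0.002, 0.0]
ft_force: [0.7, 0.7, 0.0]
grip_width: 0.0003
grip_force: 0.0
```

View pics/s5.png

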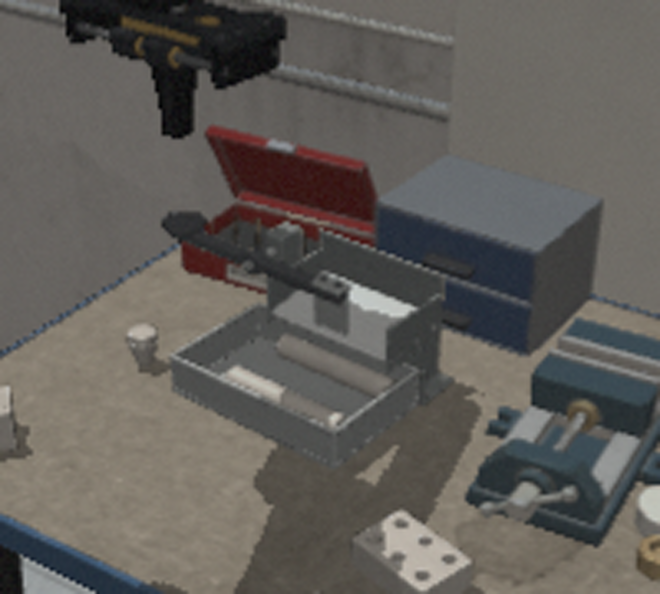

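The gate is shut, the lever is at rest (pad back at about (185,222)), and both blanks lie in the tray at the same positions as before. The tray and the bystanders in view have not moved.

```bash
python3 -c "
from rig import robot
print(robot.hand_in())"
```

```text
the job is handed in; nothing more can be done
None
```

The job is handed in, with no verdict returned: the tray was pushed home against the stop plate, both blanks rolled into it, and the last picture showed the lever back up, the gate shut and the bystanders in view unmoved.

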